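# Set the recipe-tablet tripod to its height mark and clamp it

## Robot

A 6-joint arm with a two-finger parallel gripper is mounted at the origin on the work surface. World frame = base frame: x ahead of the robot, y to its left, z up, the work surface at z = 0. Lengths are in m, angles in rad, forces in N, time in s.
With the tool pointing down it reaches from about 0.35 to 0.975 m from the base axis. Payload 4.9 kg.
Tool frame: the origin (TCP) lies midway between the tips of the shut fingers; the grasp point (between the pads) lies manip.tcp_to_grasp behind it (manip.tcp_to_grasp is the distance from the TCP to the grasp point, in m); z points along the fingers, y is the line along which they close (so a half turn about z gives the same grasp; the last joint's range is limited). The gripper opens to 85 mm and grips with 20 to 120 N. Pads are 22 mm wide; open, the fingers measure 114 mm over their backs; the gripper's body (76 mm by 85 mm) begins 54 mm behind the grasp point. The pads swing forward as they close: fully open they stand 13 mm farther back than shut.
Start: joints at [-1.244, 0.053, 1.613, -0, 1.476, -0.119], TCP at [0.269, -0.564, 0.231] pointing down, gripper open.
Joint ranges: [-3.01, 3.01], [-1.01, 2.22], [0.06, 2.58], [-1.02, 4.17], [0.09, 2.62], [-3.14, 3.14]. Speed limits (rad/s): [2.57, 2.57, 3.14, 3.14, 3.14, 3.14].

## Interface

Orientations are given as a unit quaternion [w, x, y, z].
In Python, from plant import manip, grab_frame, calibration, job_done gives the robot as it stands.
- The arm moves only by the tool send_rows, never from a script. Its argument "rows" is a list of rows, each an object of numbers: "x", "y", "z": the shift along the tool's x, y, z normalised to -1 to 1, where 1 is 15 cm; "wx", "wy", "wz": the turn, a rotation vector about the tool's x, y, z normalised to -1 to 1, where 1 is pi/4 rad; "hand": the opening, from -1 (shut) to 1 (fully open). In form: [{"x": .., "y": .., "z": .., "wx": .., "wy": .., "wz": .., "hand": ..}, ...]. A call has exactly 10 rows; each row shifts and turns the commanded pose from where the row before left it, along the tool's axes as they then stand; what a row does not reach is not made up. A row lasts 1/12 s, in which the tool goes at most 41.7 mm and 7.16 degrees, less where a joint would pass 70% of its speed; a pose out of reach is approached as far as the arm can. A call with a number of a shift or a turn outside -1 to 1 is refused whole. A call with a gripper value outside its range is refused whole. The fingers move at their own pace and stop on an object; the grip force is fixed at half the most. Time passes only in rows, so rows that do not move let the fingers close, or fill a call up. It gives the time, the measured TCP pose, the force, the opening and the grip force at its end, in the units of the state.
- manip.state(): the state, without advancing time (a new reading comes with each control period).
- grab_frame(name): name is "scene" or "top" or "wrist"; returns the picture (384x512x3 uint8, blue, green, red); there is no depth.
- calibration(name): a dict with "camera_matrix" (3x3 intrinsics, pixels), "R" (3x3) and "t" (3): a world point X has camera coordinates R X + t. Camera axes: x right, y down, z forward; pixel columns grow to the right and rows downward; lengths in m; the calibration is good to about 2 mm. A picture is of the moment at which its call begins: read the wrist's pose just before it. calibration takes no time and is no camera call; for the wrist camera it gives the pose at the moment of the call.
- job_done(): hands the job in; it is judged then, once.
The state is a dict: "time": time; "joint_pos": joint angles; "joint_vel": joint speeds; "joint_efforts": joint torques, N m; "tool_pos": TCP position; "tool_rot": TCP orientation; "contact_force": force on the tool from outside, world axes, zero at the start; "ft_torque": the same for the moment, N m; "gripper_width": opening from 0.0 (shut) to 1.0 (fully open); "grasp_force": force on a finger pad.
Only numpy, scipy, OpenCV 4.12 (cv2) and the standard library are available. Lean on these libraries where they do the work, as an engineer would, in place of code of your own. Each camera call takes 0.05 s, during which the arm holds its last target. There are 200 camera calls.

## Task

Take the round knob on top of the small tripod, raise the sliding centre leg until its lower groove is level with the top rim of the black collar, and hold it there; the leg sinks if let go. Still holding the knob with the leg on the mark, turn the hand about the leg so that a finger sweeps the upright cam lever round to its closed stop; the leg must be on its mark before the lever is closed. Finish while holding: keep the knob gripped, the groove at the rim and the lever fully closed, and leave the other kitchen things where they stand.

Things in the scene. Friction and masses are not known exactly. Their poses are not given: they have to be found in the camera images.
- rim (a point): centre of the top rim of the tripod's black collar (46 mm across), 132 mm above the worktop, on the vertical axis of tube and leg; axes turn with the tripod, z up. The tripod stands fixed on suction feet: three splayed feet reaching 88 mm from the axis, an aluminium upright tube 38 mm across, the collar on top
- lower_groove (a point): centre of the lower of two dark 3 mm wide grooves round the vertical steel sliding leg (18 mm across), on the leg's axis; hidden inside the collar at the start. It is 55 mm below the knob's underside; the upper groove is 22 mm above it. On the mark = this point at the height of rim
- knob: round black ribbed knob on top of the leg, 32 mm across, 34 mm high, to be gripped from above; origin in the centre of its underside, z up. On the mark its underside is 55 mm above the rim. A thin screw stub stands 8 mm above its top. It swivels freely on the leg about the vertical, so the hand can turn while holding it. Knob and leg weigh about 0.28 kg
- column (a joint): height of the sliding leg, 0 to 0.060 m, growing upwards: 0.040 is on the mark (lower groove level with the rim). It starts at 0.004 to 0.022, where it rests on a light balance spring; friction 2 N. Raising it to the mark takes about 6 N, and let go there it sinks by about 14 mm
- cam_lever (a joint): angle of the cam lever about the leg's vertical axis, 0 (open) to 0.80 rad (closed stop), growing anticlockwise seen from above; starts at 0 to 0.2, needs about 0.06 N m (2 N at the paddle) and stays where it is left
- lever_top (a point): top centre of the cam lever's upright aluminium paddle, 203 mm above the worktop, 33.5 mm from the leg's axis; the line from the axis to it is the lever's direction. Paddle: 8 mm thick along the arc, 22 to 45 mm from the axis, heights 155 to 203 mm; below it a 10 mm post, 35 to 45 mm from the axis, on a ring round the collar. Fingers on the knob meet its side when the hand turns
- tablet_clamp: bystander: flat grey tablet clamp, 100 mm long and 30 mm high, lying beside the tripod; origin under its centre
- jar: bystander: jam jar, 60 mm across and 85 mm high, beside the tripod; origin under its centre
- mug: bystander: white mug, 76 mm across and 90 mm high, beside the tripod; origin under its centre
- mill: bystander: dark wooden pepper mill, 54 mm across and 125 mm high; origin under its centre
- tin: bystander: round tin, 76 mm across and 120 mm high; origin under its centre
- bowl: bystander: blue bowl, 120 mm across and 50 mm high; origin under its centre
- wood_spoon: bystander: wooden spoon, 260 mm long, lying on the worktop
Mind the look-alikes: they are no part of the job. What is shaped like the part that bears rim but pink or yellow is not meant.

How it is judged:
On the way:
1. the leg is held at its mark by the knob while the lever is still open (value of joint column between 0.0365 and 0.0435 m and value of joint cam_lever below 0.4 rad and contact force between the fingers and knob above 3 N), for 0.2 s.
At the end, for the whole second after the job is handed in: the fingers still grip the knob (more than 3 N), the lower groove is within 3.5 mm of the collar's rim (leg at 36.5 to 43.5 mm) and still, and the cam lever is closed (past 0.72 of 0.80 rad) (value of joint column between 0.0365 and 0.0435 m and value of joint cam_lever above 0.72 rad and contact force between the fingers and knob above 3 N and velocity of joint column between -0.01 and 0.01 m/s); the arm keeps its last pose, push and grip.
It fails at once if the lever is moved more than half closed while the leg is more than 6 mm off its mark (value of joint cam_lever above 0.4 rad and (value of joint column below 0.034 m or value of joint column above 0.046 m)).
It fails at once if a bystander is shoved more than 30 mm or knocked over (distance of any of tablet_clamp, jar, mug, mill, tin, bowl, wood_spoon from where it was at the start of the episode above 0.03 m or angle between any of jar, mug, mill, tin's own z axis and vertical above 0.5 rad).
It also fails if it takes over 34 s, if anything falls off the work surface, if the arm or the gripper's body presses on something with over 40 N, if the wrist force passes 120 N, or if a joint passes its speed limit or range.

## Working session

There is one attempt and no reset: what is moved stays moved. The work goes in short steps, Python scripts to look and compute and a tool call to move; the robot and the scene stay as the last step left them, time stands still between calls to the robot, and variables do not carry over. Pictures are saved under pics/ and viewed, at most 10 in all, crops included, and the job is handed in when it is done.

Besides the shell and the picture viewer there is one more tool, called after "Request:" as name(argument=value, ...), one argument or row to a line, values as JSON. send_rows: Moves the arm, as the interface text tells. Scaled input: -1 to 1 covers 15 cm each way for a shift and pi/4 rad each way for a turn. Its arguments: {"type":"object","properties":{"rows":{"type":"array","items":{"type":"object","properties":{"x":{"type":"number","minimum":-1,"maximum":1},"y":{"type":"number","minimum":-1,"maximum":1},"z":{"type":"number","minimum":-1,"maximum":1},"wx":{"type":"number","minimum":-1,"maximum":1},"wy":{"type":"number","minimum":-1,"maximum":1},"wz":{"type":"number","minimum":-1,"maximum":1},"hand":{"type":"number"}}}}},"required":["rows"]}

```bash
mkdir -p pics; python3 - <<'E'
from plant import manip, grab_frame, calibration
import cv2
for n in("scene","top"):
    cv2.imwrite(f"pics/{n}0.png",cv2.resize(grab_frame(n),(800,600),interpolation=cv2.INTER_CUBIC))
    c=calibration(n);print(n,c)
print(manip.tcp_to_grasp,manip.state())
E
```

```text
scene {'camera_matrix': array([[417.31869582,   0.        , 250.70992334],
       [  0.        , 417.31869582, 193.12508001],
       [  0.        ,   0.        ,   1.        ]]), 'R': array([[ 0.88593392,  0.46350172, -0.01694847],
       [ 0.37112725, -0.73033962, -0.57347067],
       [-0.27818278,  0.50176708, -0.81905076]]), 't': array([-0.48904818, -0.1317201 ,  1.84057218])}
top {'camera_matrix': array([[368.34850834,   0.        , 257.82341198],
       [  0.        , 368.34850834, 186.79631594],
       [  0.        ,   0.        ,   1.        ]]), 'R': array([[ 0.02306276, -0.99972308, -0.00467766],
       [-0.99410592, -0.0224369 , -0.106066  ],
       [ 0.10593168,  0.00709627, -0.99434809]]), 't': array([-0.01913718,  0.53878295,  1.41919864])}
0.0187 {'time': 0.1, 'joint_pos': array([-1.24400584e+00,  5.32871578e-02,  1.61416852e+00,  1.26344231e-05,
        1.47600205e+00, -1.19009136e-01]), 'joint_vel': array([-1.01628081e-04, -4.83349302e-04, -3.39983169e-03, -1.43761766e-04,
        7.41133009e-06, -2.34235158e-04]), 'joint_efforts': array([ 1.25923165e-03, -3.94901991e+01, -3.71362889e+01, -4.71004842e-05,
        3.94559975e-03,  1.15732757e-06]), 'tool_pos': array([ 0.26930177, -0.56337474,  0.23018118]), 'tool_rot': array([-9.28164941e-04,  9.75260232e-01,  2.21057934e-01, -9.04537314e-05]), 'contact_force': array([-0.36866047, -0.35200091, -0.02892515]), 'ft_torque': array([ 0.04677247, -0.02320812, -0.02042271]), 'grasp_force': 0.0, 'gripper_width': 0.9987448886528616}
```

View pics/scene0.png

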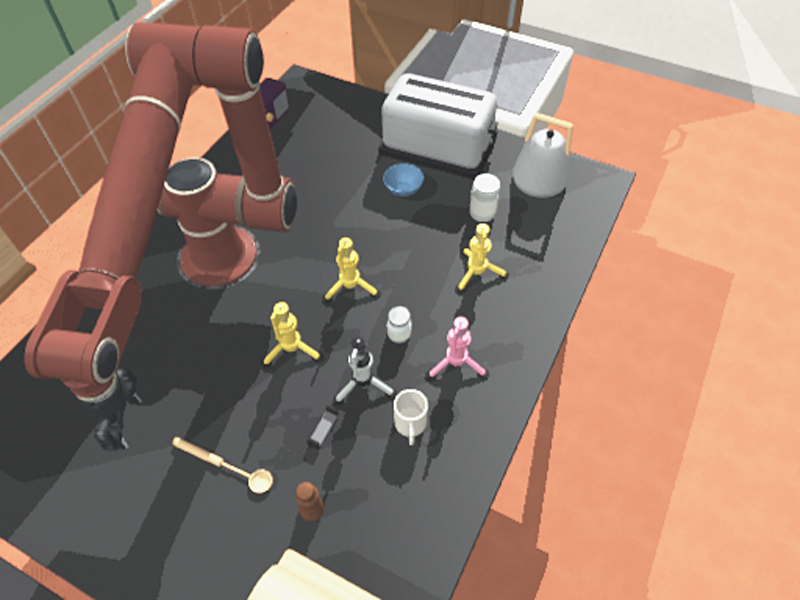

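View pics/top0.png

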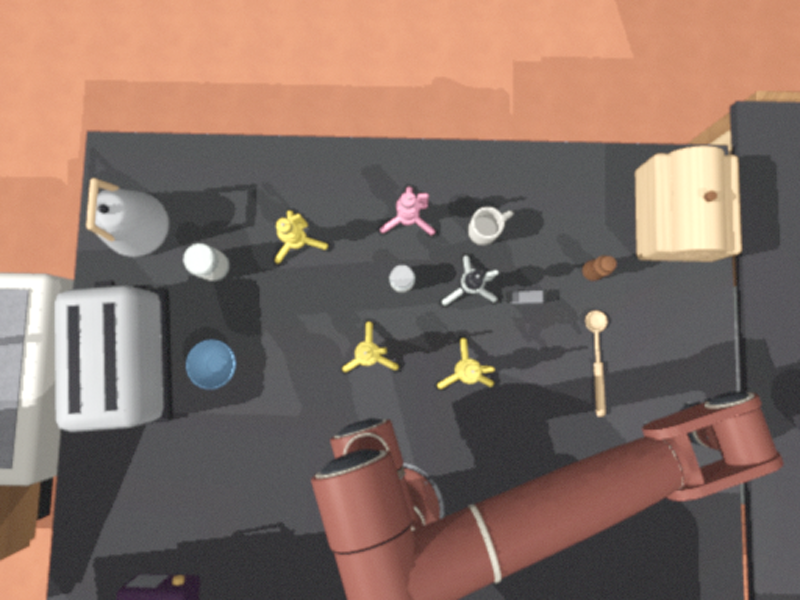

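Candidates in the scene view (800 px): yellow tripods at (285,335), (347,270) and (481,258), pink at (458,350), and black/aluminium at (361,365), which is (476,280) in the top view. Only the last one has a black collar on aluminium, so it is the one meant. I'll check it in an enlarged crop.

```bash
python3 - <<'E'
from plant import grab_frame
import cv2,numpy as np
a=grab_frame("scene")[212:262,206:256];b=grab_frame("top")[155:205,280:330]
cv2.imwrite("pics/crop1.png",np.hstack([cv2.resize(i,(400,400),interpolation=cv2.INTER_CUBIC) for i in(a,b)]))
E
```

```text
(no output)
```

View pics/crop1.png

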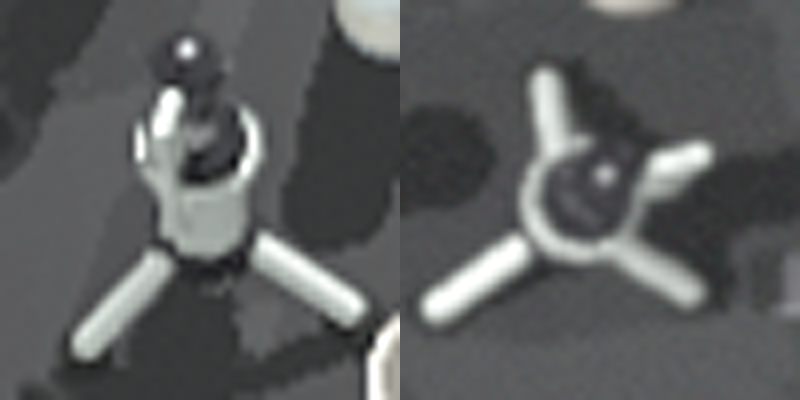

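The crop confirms it: black collar, steel leg and black knob. The stub is at (186,45) in the scene half and (205,173) in the top half. The paddle is on the left in the scene half, with its top at (172,92), and at (310,152) in the top half. The feet tips in the top half are at (143,75), (30,308) and (300,297). Next I'll triangulate.

```bash
cat > h.py <<'E'
import numpy as np,cv2
from plant import manip, grab_frame, calibration
from scipy.spatial.transform import Rotation as Rn
def ray(c,p):
    d=c["R"].T@np.linalg.solve(c["camera_matrix"],[*p,1.]); return -c["R"].T@c["t"],d
def onz(c,p,z):
    o,d=ray(c,p); return o+d*(z-o[2])/d[2]
def tri(c1,p1,c2,p2):
    P=[c["camera_matrix"]@np.c_[c["R"],c["t"]] for c in(c1,c2)]
    X=cv2.triangulatePoints(P[0],P[1],np.float64(p1),np.float64(p2))[:,0]; return X[:3]/X[3]
def proj(c,X):
    v=c["camera_matrix"]@(c["R"]@np.asarray(X)+c["t"]); return v[:2]/v[2]
E
python3 - <<'E'
from h import *
s,t=calibration("scene"),calibration("top")
S=lambda u,v:(206+u/8-.44,212+v/8-.44); T=lambda u,v:(280+u/8-.44,155+v/8-.44)
print("stub",tri(s,S(186,45),t,T(205,173)))
F=np.array([onz(t,T(*p),.008) for p in((143,75),(30,308),(300,297))])
m=F.mean(0);print("feet c",m,np.linalg.norm(F-m,axis=1))
F2=np.array([onz(s,S(*p),.008) for p in((85,350),(360,312))]);print(F2)
print("paddle top z.203",onz(t,T(308,152),.203),onz(s,S(172,92),.203),tri(s,S(172,92),t,T(308,152)))
print("rim from top",onz(t,T(190,195),.132))
E
```

```text
stub [ 0.56061632 -0.17073472  0.20683868]
feet c [ 0.56086962 -0.17160075  0.008     ] [0.0766284  0.07588478 0.07877351]
[[ 0.52988379 -0.23720679  0.008     ]
 [ 0.63562034 -0.16073345  0.008     ]]
paddle top z.203 [ 0.57132257 -0.21569144  0.203     ] [ 0.56544522 -0.19195313  0.203     ] [ 0.57172212 -0.2081141   0.23048877]
rim from top [ 0.56069968 -0.17309986  0.132     ]
```

Triangulation is consistent. The axis is about (0.561, -0.172) and the stub top about 0.207, which fits 0.193–0.211. The lever direction is about -76°. I'm moving above it for a wrist look.

Request:
send_rows(
  rows=[
    {"x":0.1,"y":-0.05,"z":-0.15,"hand":1},
    {"x":0.15,"y":-0.08,"z":-0.15,"hand":1},
    {"x":0.15,"y":-0.08,"z":-0.15,"hand":1},
    {"x":0.15,"y":-0.08,"z":-0.15,"hand":1},
    {"x":0.15,"y":-0.08,"z":-0.07,"hand":1},
    {"x":0.15,"y":-0.08,"z":0,"hand":1},
    {"x":0.15,"y":-0.08,"z":0,"hand":1},
    {"x":0.15,"y":-0.08,"z":0,"hand":1},
    {"x":0.15,"y":-0.08,"z":0,"hand":1},
    {"x":0.15,"y":-0.08,"z":0,"hand":1},
  ],
)

```text
invalid input at $.rows[0]: expected keys x, y, z, wx, wy, wz, hand
```

Request:
send_rows(
  rows=[
    {"x":0.15,"y":-0.08,"hand":1},
    {"x":0.15,"y":-0.08,"hand":1},
    {"x":0.15,"y":-0.08,"hand":1},
    {"x":0.15,"y":-0.08,"hand":1},
    {"x":0.15,"y":-0.08,"hand":1},
    {"x":0.15,"y":-0.08,"hand":1},
    {"x":0.15,"y":-0.07,"hand":1},
    {"x":0.15,"y":-0.07,"hand":1},
    {"x":0.15,"y":-0.06,"hand":1},
    {"x":0.1,"y":-0.05,"hand":1},
  ],
)

```text
invalid input at $.rows[0]: expected keys x, y, z, wx, wy, wz, hand
```

```bash
python3 - <<'E'
from h import *
s=manip.state();print(s["time"],s["tool_pos"],s["tool_rot"],s["joint_pos"])
c=calibration("wrist");im=grab_frame("wrist")
np.savez("w1.npz",**c);cv2.imwrite("pics/w1.png",cv2.resize(im,(800,600),interpolation=cv2.INTER_CUBIC))
print(c, proj(c,[.561,-.172,.2])*800/512)
E
```

```text
0.2 [ 0.26934327 -0.56352501  0.23048659] [-6.90254658e-04  9.75258376e-01  2.21066996e-01 -7.63490170e-05] [-1.24401064e+00  5.31562226e-02  1.61379321e+00 -8.76853945e-06
  1.47603212e+00 -1.19030383e-01]
{'camera_matrix': array([[304.95651622,   0.        , 256.06138954],
       [  0.        , 304.95651622, 190.46604622],
       [  0.        ,   0.        ,   1.        ]]), 'R': array([[ 4.31176449e-01, -9.02267626e-01,  3.71122938e-05],
       [-8.63810954e-01, -4.12786859e-01,  2.88855752e-01],
       [-2.60609874e-01, -1.24579855e-01, -9.57372630e-01]]), 't': array([-0.62615731, -0.03828574,  0.37821068])} [-1361.48356751 -2733.18277104]
```

View pics/w1.png

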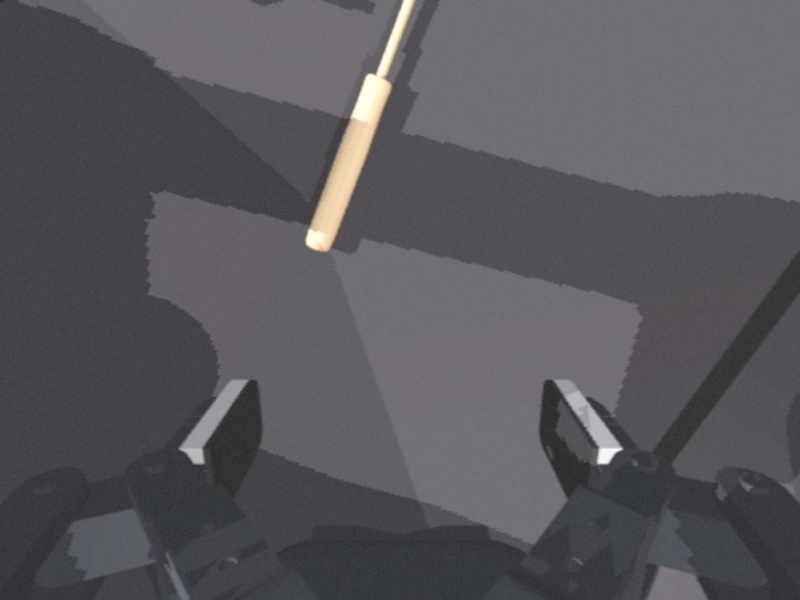

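The picture shows only the spoon handle, since the moves were refused: every row needs all the keys. Resending.

Request:
send_rows(
  rows=[
    {"x":0.1,"y":-0.05,"z":-0.15,"wx":0,"wy":0,"wz":0,"hand":1},
    {"x":0.15,"y":-0.08,"z":-0.15,"wx":0,"wy":0,"wz":0,"hand":1},
    {"x":0.15,"y":-0.08,"z":-0.15,"wx":0,"wy":0,"wz":0,"hand":1},
    {"x":0.15,"y":-0.08,"z":-0.15,"wx":0,"wy":0,"wz":0,"hand":1},
    {"x":0.15,"y":-0.08,"z":-0.07,"wx":0,"wy":0,"wz":0,"hand":1},
    {"x":0.15,"y":-0.08,"z":0,"wx":0,"wy":0,"wz":0,"hand":1},
    {"x":0.15,"y":-0.08,"z":0,"wx":0,"wy":0,"wz":0,"hand":1},
    {"x":0.15,"y":-0.08,"z":0,"wx":0,"wy":0,"wz":0,"hand":1},
    {"x":0.15,"y":-0.08,"z":0,"wx":0,"wy":0,"wz":0,"hand":1},
    {"x":0.15,"y":-0.08,"z":0,"wx":0,"wy":0,"wz":0,"hand":1},
  ],
)

```text
time: 1.08
tool_pos: [0.4164, -0.3648, 0.3318]
tool_rot: [0.0, 0.975, 0.221, 0.0]
contact_force: [1.0, -0.7, 0.7]
gripper_width: 0.999
grasp_force: 0.0
```

Request:
send_rows(
  rows=[
    {"x":0.15,"y":-0.08,"z":0,"wx":0,"wy":0,"wz":0,"hand":1},
    {"x":0.15,"y":-0.08,"z":0,"wx":0,"wy":0,"wz":0,"hand":1},
    {"x":0.15,"y":-0.08,"z":0,"wx":0,"wy":0,"wz":0,"hand":1},
    {"x":0.15,"y":-0.08,"z":0,"wx":0,"wy":0,"wz":0,"hand":1},
    {"x":0.15,"y":-0.08,"z":0,"wx":0,"wy":0,"wz":0,"hand":1},
    {"x":0.15,"y":-0.08,"z":0,"wx":0,"wy":0,"wz":0,"hand":1},
    {"x":0.15,"y":-0.07,"z":0,"wx":0,"wy":0,"wz":0,"hand":1},
    {"x":0.15,"y":-0.07,"z":0,"wx":0,"wy":0,"wz":0,"hand":1},
    {"x":0.15,"y":-0.06,"z":0,"wx":0,"wy":0,"wz":0,"hand":1},
    {"x":0.1,"y":-0.05,"z":0,"wx":0,"wy":0,"wz":0,"hand":1},
  ],
)

```text
time: 1.92
tool_pos: [0.566, -0.1717, 0.3316]
tool_rot: [-0.0, 0.975, 0.222, 0.0]
contact_force: [-0.8, 0.8, 0.0]
gripper_width: 0.997
grasp_force: 0.0
```

Request:
send_rows(
  rows=[
    {"x":0,"y":0,"z":0,"wx":0,"wy":0,"wz":0.15,"hand":1},
    {"x":0,"y":0,"z":0,"wx":0,"wy":0,"wz":0.15,"hand":1},
    {"x":0,"y":0,"z":0,"wx":0,"wy":0,"wz":0.15,"hand":1},
    {"x":0,"y":0,"z":0,"wx":0,"wy":0,"wz":0.15,"hand":1},
    {"x":0,"y":0,"z":0,"wx":0,"wy":0,"wz":0.15,"hand":1},
    {"x":0,"y":0,"z":0,"wx":0,"wy":0,"wz":0.15,"hand":1},
    {"x":0,"y":0,"z":0,"wx":0,"wy":0,"wz":0.15,"hand":1},
    {"x":0,"y":0,"z":0,"wx":0,"wy":0,"wz":0.15,"hand":1},
    {"x":0,"y":0,"z":0,"wx":0,"wy":0,"wz":0.15,"hand":1},
    {"x":0,"y":0,"z":0,"wx":0,"wy":0,"wz":0.15,"hand":1},
  ],
)

```text
time: 2.75
tool_pos: [0.5649, -0.1733, 0.3316]
tool_rot: [0.0, 0.933, -0.361, -0.0]
contact_force: [-0.1, -0.6, 0.2]
gripper_width: 1.004
grasp_force: 0.0
```

```bash
python3 - <<'E'
from h import *
s=manip.state();print(s["time"],s["tool_pos"],s["tool_rot"],s["joint_pos"])
c=calibration("wrist");im=grab_frame("wrist")
np.savez("w2.npz",**c);cv2.imwrite("pics/w2.png",cv2.resize(im,(800,600),interpolation=cv2.INTER_CUBIC))
print(proj(c,[.561,-.172,.2])*800/512)
E
```

```text
2.75 [ 0.56486411 -0.17329041  0.33160108] [ 3.32972826e-06  9.32665219e-01 -3.60743068e-01 -1.64864472e-04] [-4.23570575e-01 -6.77785653e-02  1.56778220e+00 -2.46752829e-05
  1.64191790e+00  1.88535298e+00]
[400.10366646 290.79689395]
```

View pics/w2.png

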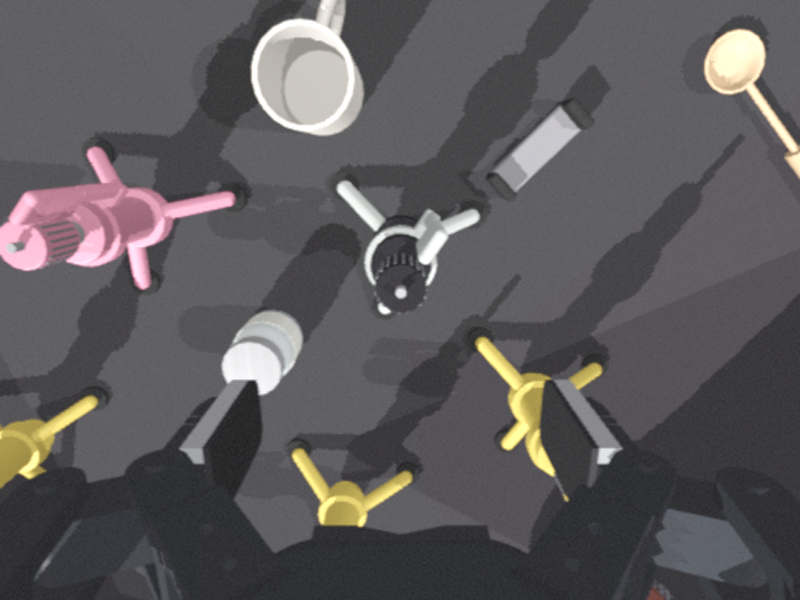

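The wrist view shows the tripod with its stub at (401,291), right where predicted, and the paddle at about (432,238). I'll crop for the details.

```bash
python3 - <<'E'
from h import *
im=cv2.imread("pics/w2.png")[160:340,320:500]
cv2.imwrite("pics/w2c.png",cv2.resize(im,(600,600),interpolation=cv2.INTER_CUBIC))
E
```

```text
(no output)
```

View pics/w2c.png

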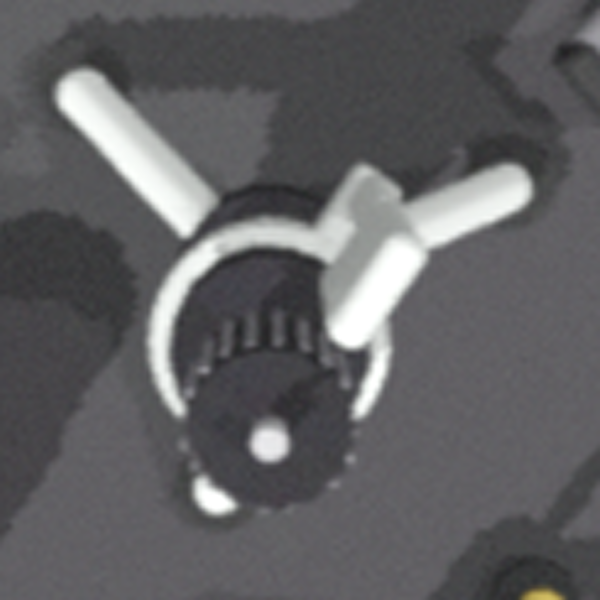

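Crop readings: knob top disc centre (270,428) with radius about 82, stub top (270,440), and the paddle's white top face centred at (378,292), running from (350,338) to (408,245).

```bash
python3 - <<'E'
from h import *
c=dict(np.load("w2.npz"));s,t=calibration("scene"),calibration("top")
W=lambda u,v:((320+u*.3)*.64,(160+v*.3)*.64)
S=lambda u,v:(206+u/8-.44,212+v/8-.44); T=lambda u,v:(280+u/8-.44,155+v/8-.44)
for z in(.193,.2,.207,.213): print(z,onz(c,W(270,440),z),onz(c,W(270,428),z-.008),onz(t,T(205,173),z),onz(s,S(186,45),z))
print(tri(c,W(270,440),t,T(205,173)),tri(c,W(270,440),s,S(186,45)))
p=onz(c,W(378,292),.203);q=onz(c,W(408,245),.203);r=onz(c,W(350,338),.203);print(p,q,r,np.linalg.norm(q-r))
print("dir along face",np.degrees(np.arctan2(*(q-r)[1::-1])))
a=np.array([.561,-.172,.203]);print(np.linalg.norm(p-a),np.degrees(np.arctan2(*(p-a)[1::-1])))
print("axis by paddle",p-33.5e-3*(q-r)/np.linalg.norm(q-r))
m=manip.state();print(m["tool_pos"],Rn.from_quat(np.roll(m["tool_rot"],-1)).as_matrix().round(4))
E
```

```text
0.193 [ 0.5585804  -0.17054999  0.193     ] [ 0.55860853 -0.1706028   0.185     ] [ 0.56253337 -0.17242148  0.193     ] [ 0.55568719 -0.16365617  0.193     ]
0.2 [ 0.56008456 -0.17189289  0.2       ] [ 0.5600704  -0.17190728  0.192     ] [ 0.56156276 -0.17156897  0.2       ] [ 0.55818118 -0.16723614  0.2       ]
0.207 [ 0.56158871 -0.17323579  0.207     ] [ 0.56153226 -0.17321176  0.199     ] [ 0.56059214 -0.17071646  0.207     ] [ 0.56067517 -0.17081611  0.207     ]
0.213 [ 0.56287799 -0.17438686  0.213     ] [ 0.56278529 -0.17432989  0.205     ] [ 0.55976019 -0.16998573  0.213     ] [ 0.56281288 -0.17388466  0.213     ]
[ 0.56097057 -0.17170864  0.20187758] [ 0.56326754 -0.1746218   0.21440856]
[ 0.56786706 -0.20418028  0.203     ] [ 0.57054919 -0.21334928  0.203     ] [ 0.56503709 -0.19522766  0.203     ] 0.01894139453275881
dir along face -73.0816550968289
0.03290481693124761 -77.95412834374918
axis by paddle [ 0.55811828 -0.17213014  0.203     ]
[ 0.56486777 -0.17329011  0.33160121] [[ 7.374e-01 -6.755e-01 -3.000e-04]
 [-6.755e-01 -7.374e-01  1.000e-04]
 [-3.000e-04  1.000e-04 -1.000e+00]]
```

The axis (0.561, -0.172) agrees across views to about 2 mm. The paddle radius comes out at 33 mm against 33.5 expected. The lever is at about -77° and the fingers 55° clockwise of it, so they're clear. The leg is roughly at 16 mm. I'll descend and grip, then use the 60 mm top stop as the height reference.

Request:
send_rows(
  rows=[
    {"x":-0.025,"y":0.011,"z":0.06,"wx":0,"wy":0,"wz":0,"hand":1},
    {"x":0,"y":0,"z":0.15,"wx":0,"wy":0,"wz":0,"hand":1},
    {"x":0,"y":0,"z":0.15,"wx":0,"wy":0,"wz":0,"hand":1},
    {"x":0,"y":0,"z":0.15,"wx":0,"wy":0,"wz":0,"hand":1},
    {"x":0,"y":0,"z":0.15,"wx":0,"wy":0,"wz":0,"hand":1},
    {"x":0,"y":0,"z":0.14,"wx":0,"wy":0,"wz":0,"hand":1},
    {"x":0,"y":0,"z":0.12,"wx":0,"wy":0,"wz":0,"hand":1},
    {"x":0,"y":0,"z":0.1,"wx":0,"wy":0,"wz":0,"hand":1},
    {"x":0,"y":0,"z":0.08,"wx":0,"wy":0,"wz":0,"hand":1},
    {"x":0,"y":0,"z":0.06,"wx":0,"wy":0,"wz":0,"hand":1},
  ],
)

```text
time: 3.63
tool_pos: [0.5601, -0.1716, 0.1557]
tool_rot: [-0.0, 0.934, -0.357, -0.001]
contact_force: [-0.4, 0.2, -0.2]
gripper_width: 1.003
grasp_force: 0.0
```

Request:
send_rows(
  rows=[
    {"x":0,"y":0,"z":0,"wx":0,"wy":0,"wz":0,"hand":-1},
    {"x":0,"y":0,"z":0,"wx":0,"wy":0,"wz":0,"hand":-1},
    {"x":0,"y":0,"z":0,"wx":0,"wy":0,"wz":0,"hand":-1},
    {"x":0,"y":0,"z":0,"wx":0,"wy":0,"wz":0,"hand":-1},
    {"x":0,"y":0,"z":0,"wx":0,"wy":0,"wz":0,"hand":-1},
    {"x":0,"y":0,"z":0,"wx":0,"wy":0,"wz":0,"hand":-1},
    {"x":0,"y":0,"z":0,"wx":0,"wy":0,"wz":0,"hand":-1},
    {"x":0,"y":0,"z":0,"wx":0,"wy":0,"wz":0,"hand":-1},
    {"x":0,"y":0,"z":0,"wx":0,"wy":0,"wz":0,"hand":-1},
    {"x":0,"y":0,"z":0,"wx":0,"wy":0,"wz":0,"hand":-1},
  ],
)

```text
time: 4.47
tool_pos: [0.5626, -0.1715, 0.1594]
tool_rot: [-0.001, 0.934, -0.358, 0.002]
contact_force: [4.1, 3.5, 2.2]
gripper_width: 0.358
grasp_force: 59.3
```

Gripped: the opening is about 30 mm and the force 59 N. I'll lift towards the stop while easing the side load.

Request:
send_rows(
  rows=[
    {"x":0.005,"y":-0.014,"z":-0.02,"wx":0,"wy":0,"wz":0,"hand":-1},
    {"x":0,"y":0,"z":-0.025,"wx":0,"wy":0,"wz":0,"hand":-1},
    {"x":0,"y":0,"z":-0.025,"wx":0,"wy":0,"wz":0,"hand":-1},
    {"x":0,"y":0,"z":-0.025,"wx":0,"wy":0,"wz":0,"hand":-1},
    {"x":0,"y":0,"z":-0.025,"wx":0,"wy":0,"wz":0,"hand":-1},
    {"x":0,"y":0,"z":-0.02,"wx":0,"wy":0,"wz":0,"hand":-1},
    {"x":0,"y":0,"z":-0.02,"wx":0,"wy":0,"wz":0,"hand":-1},
    {"x":0,"y":0,"z":0,"wx":0,"wy":0,"wz":0,"hand":-1},
    {"x":0,"y":0,"z":0,"wx":0,"wy":0,"wz":0,"hand":-1},
    {"x":0,"y":0,"z":0,"wx":0,"wy":0,"wz":0,"hand":-1},
  ],
)

```text
time: 5.3
tool_pos: [0.5627, -0.1713, 0.1822]
tool_rot: [0.0, 0.934, -0.358, -0.0]
contact_force: [-3.4, -2.6, -1.9]
gripper_width: 0.358
grasp_force: 59.8
```

```bash
python3 - <<'E'
from h import *
s=manip.state();print(s["time"],s["tool_pos"],s["contact_force"],s["grasp_force"])
c=calibration("wrist");a=grab_frame("wrist");b=grab_frame("scene")
p=proj(calibration("scene"),[.561,-.172,.17]).astype(int);print(p)
b=b[p[1]-25:p[1]+25,p[0]-20:p[0]+20]
cv2.imwrite("pics/g1.png",np.hstack([cv2.resize(a,(480,400)),cv2.resize(b,(320,400),interpolation=cv2.INTER_CUBIC)]))
E
```

```text
5.3 [ 0.56272986 -0.17134558  0.18216777] [-3.38875616 -2.64824958 -1.91344636] 59.75771248340607
[229 223]
```

View pics/g1.png

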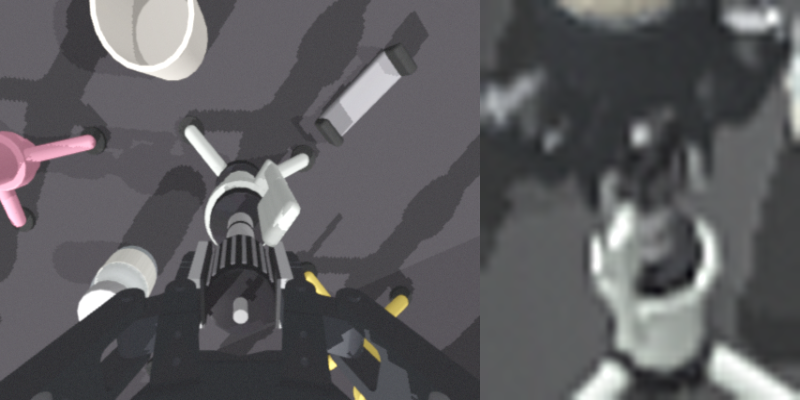

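The knob is held. In the wrist view the leg shows below the knob at about (237,220), and the lever is still open. Continuing up in small steps to find the stop.

Request:
send_rows(
  rows=[
    {"x":0,"y":0.006,"z":-0.02,"wx":0,"wy":0,"wz":0,"hand":-1},
    {"x":0,"y":0,"z":-0.02,"wx":0,"wy":0,"wz":0,"hand":-1},
    {"x":0,"y":0,"z":-0.02,"wx":0,"wy":0,"wz":0,"hand":-1},
    {"x":0,"y":0,"z":-0.02,"wx":0,"wy":0,"wz":0,"hand":-1},
    {"x":0,"y":0,"z":0,"wx":0,"wy":0,"wz":0,"hand":-1},
    {"x":0,"y":0,"z":0,"wx":0,"wy":0,"wz":0,"hand":-1},
    {"x":0,"y":0,"z":0,"wx":0,"wy":0,"wz":0,"hand":-1},
    {"x":0,"y":0,"z":0,"wx":0,"wy":0,"wz":0,"hand":-1},
    {"x":0,"y":0,"z":0,"wx":0,"wy":0,"wz":0,"hand":-1},
    {"x":0,"y":0,"z":0,"wx":0,"wy":0,"wz":0,"hand":-1},
  ],
)

```text
time: 6.23
tool_pos: [0.5626, -0.1714, 0.1941]
tool_rot: [-0.0, 0.934, -0.358, 0.0]
contact_force: [1.2, -0.9, -2.0]
gripper_width: 0.36
grasp_force: 59.9
```

Request:
send_rows(
  rows=[
    {"x":0,"y":0,"z":-0.01,"wx":0,"wy":0,"wz":0,"hand":-1},
    {"x":0,"y":0,"z":-0.01,"wx":0,"wy":0,"wz":0,"hand":-1},
    {"x":0,"y":0,"z":0,"wx":0,"wy":0,"wz":0,"hand":-1},
    {"x":0,"y":0,"z":0,"wx":0,"wy":0,"wz":0,"hand":-1},
    {"x":0,"y":0,"z":0,"wx":0,"wy":0,"wz":0,"hand":-1},
    {"x":0,"y":0,"z":0,"wx":0,"wy":0,"wz":0,"hand":-1},
    {"x":0,"y":0,"z":0,"wx":0,"wy":0,"wz":0,"hand":-1},
    {"x":0,"y":0,"z":0,"wx":0,"wy":0,"wz":0,"hand":-1},
    {"x":0,"y":0,"z":0,"wx":0,"wy":0,"wz":0,"hand":-1},
    {"x":0,"y":0,"z":0,"wx":0,"wy":0,"wz":0,"hand":-1},
  ],
)

```text
time: 7.07
tool_pos: [0.5626, -0.1714, 0.1967]
tool_rot: [-0.0, 0.934, -0.358, 0.0]
contact_force: [4.7, 1.0, -7.7]
gripper_width: 0.364
grasp_force: 59.9
```

Request:
send_rows(
  rows=[
    {"x":0,"y":0,"z":-0.01,"wx":0,"wy":0,"wz":0,"hand":-1},
    {"x":0,"y":0,"z":-0.01,"wx":0,"wy":0,"wz":0,"hand":-1},
    {"x":0,"y":0,"z":0,"wx":0,"wy":0,"wz":0,"hand":-1},
    {"x":0,"y":0,"z":0,"wx":0,"wy":0,"wz":0,"hand":-1},
    {"x":0,"y":0,"z":0,"wx":0,"wy":0,"wz":0,"hand":-1},
    {"x":0,"y":0,"z":0,"wx":0,"wy":0,"wz":0,"hand":-1},
    {"x":0,"y":0,"z":0,"wx":0,"wy":0,"wz":0,"hand":-1},
    {"x":0,"y":0,"z":0,"wx":0,"wy":0,"wz":0,"hand":-1},
    {"x":0,"y":0,"z":0,"wx":0,"wy":0,"wz":0,"hand":-1},
    {"x":0,"y":0,"z":0,"wx":0,"wy":0,"wz":0,"hand":-1},
  ],
)

```text
time: 7.9
tool_pos: [0.5626, -0.1715, 0.2]
tool_rot: [-0.0, 0.934, -0.358, 0.0]
contact_force: [4.1, 2.2, -6.6]
gripper_width: 0.359
grasp_force: 59.9
```

Request:
send_rows(
  rows=[
    {"x":0,"y":0,"z":-0.01,"wx":0,"wy":0,"wz":0,"hand":-1},
    {"x":0,"y":0,"z":-0.01,"wx":0,"wy":0,"wz":0,"hand":-1},
    {"x":0,"y":0,"z":0,"wx":0,"wy":0,"wz":0,"hand":-1},
    {"x":0,"y":0,"z":0,"wx":0,"wy":0,"wz":0,"hand":-1},
    {"x":0,"y":0,"z":0,"wx":0,"wy":0,"wz":0,"hand":-1},
    {"x":0,"y":0,"z":0,"wx":0,"wy":0,"wz":0,"hand":-1},
    {"x":0,"y":0,"z":0,"wx":0,"wy":0,"wz":0,"hand":-1},
    {"x":0,"y":0,"z":0,"wx":0,"wy":0,"wz":0,"hand":-1},
    {"x":0,"y":0,"z":0,"wx":0,"wy":0,"wz":0,"hand":-1},
    {"x":0,"y":0,"z":0,"wx":0,"wy":0,"wz":0,"hand":-1},
  ],
)

```text
time: 8.73
tool_pos: [0.5625, -0.1715, 0.2027]
tool_rot: [-0.0, 0.934, -0.358, 0.0]
contact_force: [5.6, 1.5, -6.3]
gripper_width: 0.358
grasp_force: 59.9
```

Request:
send_rows(
  rows=[
    {"x":0,"y":0,"z":-0.01,"wx":0,"wy":0,"wz":0,"hand":-1},
    {"x":0,"y":0,"z":-0.01,"wx":0,"wy":0,"wz":0,"hand":-1},
    {"x":0,"y":0,"z":0,"wx":0,"wy":0,"wz":0,"hand":-1},
    {"x":0,"y":0,"z":0,"wx":0,"wy":0,"wz":0,"hand":-1},
    {"x":0,"y":0,"z":0,"wx":0,"wy":0,"wz":0,"hand":-1},
    {"x":0,"y":0,"z":0,"wx":0,"wy":0,"wz":0,"hand":-1},
    {"x":0,"y":0,"z":0,"wx":0,"wy":0,"wz":0,"hand":-1},
    {"x":0,"y":0,"z":0,"wx":0,"wy":0,"wz":0,"hand":-1},
    {"x":0,"y":0,"z":0,"wx":0,"wy":0,"wz":0,"hand":-1},
    {"x":0,"y":0,"z":0,"wx":0,"wy":0,"wz":0,"hand":-1},
  ],
)

```text
time: 9.57
tool_pos: [0.5625, -0.1715, 0.2055]
tool_rot: [-0.0, 0.934, -0.358, 0.0]
contact_force: [5.4, 1.5, -7.7]
gripper_width: 0.361
grasp_force: 60.0
```

Request:
send_rows(
  rows=[
    {"x":0,"y":0,"z":-0.01,"wx":0,"wy":0,"wz":0,"hand":-1},
    {"x":0,"y":0,"z":-0.01,"wx":0,"wy":0,"wz":0,"hand":-1},
    {"x":0,"y":0,"z":0,"wx":0,"wy":0,"wz":0,"hand":-1},
    {"x":0,"y":0,"z":0,"wx":0,"wy":0,"wz":0,"hand":-1},
    {"x":0,"y":0,"z":0,"wx":0,"wy":0,"wz":0,"hand":-1},
    {"x":0,"y":0,"z":0,"wx":0,"wy":0,"wz":0,"hand":-1},
    {"x":0,"y":0,"z":0,"wx":0,"wy":0,"wz":0,"hand":-1},
    {"x":0,"y":0,"z":0,"wx":0,"wy":0,"wz":0,"hand":-1},
    {"x":0,"y":0,"z":0,"wx":0,"wy":0,"wz":0,"hand":-1},
    {"x":0,"y":0,"z":0,"wx":0,"wy":0,"wz":0,"hand":-1},
  ],
)

```text
time: 10.4
tool_pos: [0.5625, -0.1714, 0.2072]
tool_rot: [-0.0, 0.934, -0.358, -0.0]
contact_force: [8.6, 0.6, -12.3]
gripper_width: 0.354
grasp_force: 61.1
```

```bash
python3 - <<'E'
from h import *
s=manip.state();print(s["time"],s["tool_pos"],s["contact_force"],s["grasp_force"])
c=calibration("wrist");a=grab_frame("wrist")
np.savez("w3.npz",**c)
P=lambda z:proj(c,[.561,-.172,z]);print(P(.132),P(.154),P(.187))
p=P(.16).astype(int);print(p)
cv2.imwrite("pics/w3.png",cv2.resize(a[p[1]-65:p[1]+85,p[0]-75:p[0]+75],(600,600),interpolation=cv2.INTER_CUBIC))
E
```

```text
10.4 [ 0.5624713  -0.17143718  0.20716588] [  8.6019075    0.55279346 -12.28290555] 61.11238181591034
[255.84254587 202.75717493] [255.82475163 213.24013019] [255.7901436  233.62843794]
[255 216]
```

View pics/w3.png

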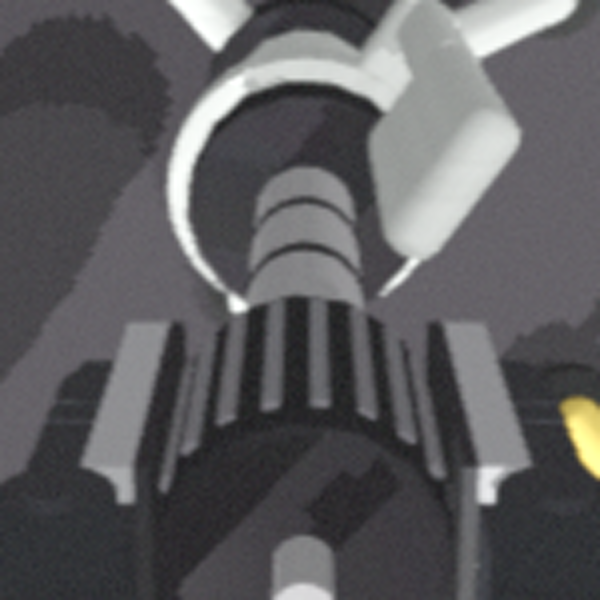

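Both grooves are now clear: lower at (303,205) and upper at (303,248) in the crop. The force rose to -12 N and the travel fell short, which suggests the 60 mm stop. I'll cross-check this with the groove height.

```bash
python3 - <<'E'
from h import *
from scipy.optimize import brentq
c=dict(np.load("w3.npz"));C=-c["R"].T@c["t"];a=np.array([.5615,-.172])
d=C[:2]-a;d/=np.linalg.norm(d)
for n,v,off in(("lower",205,0),("upper",248,.022)):
    y=216-65+v/4-.4
    z=brentq(lambda z:proj(c,[*(a+.009*d),z])[1]-y,.1,.22); print(n,z,"q",z-off-.132+.04)
E
```

```text
lower 0.15727428167129287 q 0.06527428167129287
upper 0.1773104381790071 q 0.06331043817900711
```

The grooves give about 63–65 mm, within the view's error of the 60 mm stop, so the stop is at TCP z of about 0.207 and the mark at about 0.187. Lowering to it.

Request:
send_rows(
  rows=[
    {"x":0,"y":0,"z":0.02,"wx":0,"wy":0,"wz":0,"hand":-1},
    {"x":0,"y":0,"z":0.025,"wx":0,"wy":0,"wz":0,"hand":-1},
    {"x":0,"y":0,"z":0.025,"wx":0,"wy":0,"wz":0,"hand":-1},
    {"x":0,"y":0,"z":0.025,"wx":0,"wy":0,"wz":0,"hand":-1},
    {"x":0,"y":0,"z":0.025,"wx":0,"wy":0,"wz":0,"hand":-1},
    {"x":0,"y":0,"z":0.022,"wx":0,"wy":0,"wz":0,"hand":-1},
    {"x":0,"y":0,"z":0,"wx":0,"wy":0,"wz":0,"hand":-1},
    {"x":0,"y":0,"z":0,"wx":0,"wy":0,"wz":0,"hand":-1},
    {"x":0,"y":0,"z":0,"wx":0,"wy":0,"wz":0,"hand":-1},
    {"x":0,"y":0,"z":0,"wx":0,"wy":0,"wz":0,"hand":-1},
  ],
)

```text
time: 11.28
tool_pos: [0.5625, -0.1715, 0.1869]
tool_rot: [-0.0, 0.934, -0.358, 0.0]
contact_force: [5.1, 2.9, -5.7]
gripper_width: 0.358
grasp_force: 61.9
```

```bash
python3 - <<'E'
from h import *
s=manip.state();print(s["time"],s["tool_pos"],s["contact_force"],s["grasp_force"])
c=calibration("wrist");a=grab_frame("wrist")
np.savez("w4.npz",**c)
p=proj(c,[.561,-.172,.16]).astype(int);print(p)
cv2.imwrite("pics/w4.png",cv2.resize(a[p[1]-65:p[1]+85,p[0]-75:p[0]+75],(600,600),interpolation=cv2.INTER_CUBIC))
E
```

```text
11.2833 [ 0.56254404 -0.17151559  0.18692958] [ 5.05930128  2.90714111 -5.71638376] 61.88020706176758
[255 229]
```

View pics/w4.png

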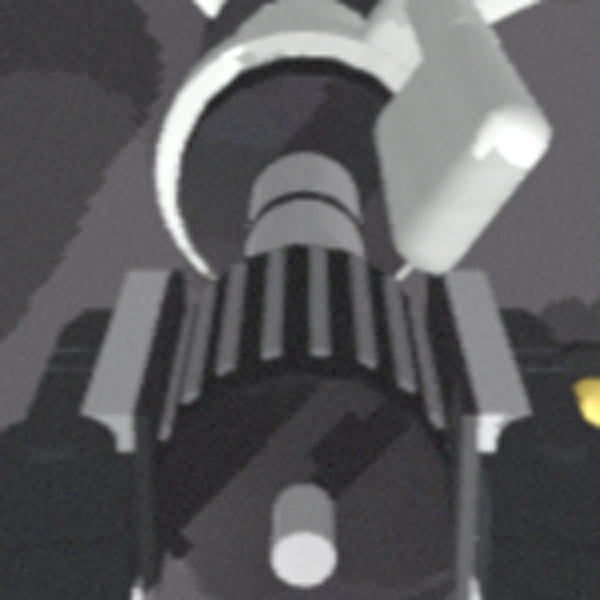

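On the mark: the upper groove at (303,200) is about 45 px, or 22 mm, above where the leg leaves the collar at (303,156), so the lower groove is at the rim. The lever is still open, so I'll turn anticlockwise.

Request:
send_rows(
  rows=[
    {"x":0,"y":0,"z":0,"wx":0,"wy":0,"wz":-0.05,"hand":-1},
    {"x":0,"y":0,"z":0,"wx":0,"wy":0,"wz":-0.1,"hand":-1},
    {"x":0,"y":0,"z":0,"wx":0,"wy":0,"wz":-0.1,"hand":-1},
    {"x":0,"y":0,"z":0,"wx":0,"wy":0,"wz":-0.1,"hand":-1},
    {"x":0,"y":0,"z":0,"wx":0,"wy":0,"wz":-0.1,"hand":-1},
    {"x":0,"y":0,"z":0,"wx":0,"wy":0,"wz":-0.1,"hand":-1},
    {"x":0,"y":0,"z":0,"wx":0,"wy":0,"wz":-0.1,"hand":-1},
    {"x":0,"y":0,"z":0,"wx":0,"wy":0,"wz":-0.1,"hand":-1},
    {"x":0,"y":0,"z":0,"wx":0,"wy":0,"wz":0,"hand":-1},
    {"x":0,"y":0,"z":0,"wx":0,"wy":0,"wz":0,"hand":-1},
  ],
)

```text
time: 12.17
tool_pos: [0.5632, -0.1702, 0.1869]
tool_rot: [-0.002, 0.997, -0.071, 0.001]
contact_force: [7.9, 6.5, -6.7]
gripper_width: 0.357
grasp_force: 62.2
```

```bash
cat > st.py <<'E'
from h import *
s=manip.state();M=Rn.from_quat(np.roll(s["tool_rot"],-1)).as_matrix()
print(s["time"],s["tool_pos"].round(4),s["contact_force"].round(1),s["ft_torque"].round(3),"finger",np.degrees(np.arctan2(M[1,1],M[0,1])).round(2),s["joint_pos"][5],s["grasp_force"])
E
python3 st.py
```

```text
12.1667 [ 0.5632 -0.1702  0.1869] [ 7.9  6.5 -6.7] [ 0.833 -1.2   -0.036] finger -98.17 1.2912131804729476 62.229256803948374
```

Request:
send_rows(
  rows=[
    {"x":0.006,"y":-0.008,"z":0,"wx":0,"wy":0,"wz":-0.05,"hand":-1},
    {"x":0,"y":0,"z":0,"wx":0,"wy":0,"wz":-0.07,"hand":-1},
    {"x":0,"y":0,"z":0,"wx":0,"wy":0,"wz":-0.07,"hand":-1},
    {"x":0,"y":0,"z":0,"wx":0,"wy":0,"wz":-0.07,"hand":-1},
    {"x":0,"y":0,"z":0,"wx":0,"wy":0,"wz":-0.07,"hand":-1},
    {"x":0,"y":0,"z":0,"wx":0,"wy":0,"wz":-0.07,"hand":-1},
    {"x":0,"y":0,"z":0,"wx":0,"wy":0,"wz":0,"hand":-1},
    {"x":0,"y":0,"z":0,"wx":0,"wy":0,"wz":0,"hand":-1},
    {"x":0,"y":0,"z":0,"wx":0,"wy":0,"wz":0,"hand":-1},
    {"x":0,"y":0,"z":0,"wx":0,"wy":0,"wz":0,"hand":-1},
  ],
)

```text
time: 13.0
tool_pos: [0.5633, -0.1694, 0.1869]
tool_rot: [-0.001, 0.996, 0.086, -0.0]
contact_force: [3.1, 5.8, -4.1]
gripper_width: 0.356
grasp_force: 62.5
```

```bash
python3 st.py
```

```text
13.0 [ 0.5633 -0.1694  0.1869] [ 3.1  5.8 -4.1] [ 0.761 -0.63  -0.11 ] finger -80.19 0.9795995566656074 62.47001594369067
```

Request:
send_rows(
  rows=[
    {"x":0,"y":-0.005,"z":0,"wx":0,"wy":0,"wz":-0.04,"hand":-1},
    {"x":0,"y":0,"z":0,"wx":0,"wy":0,"wz":-0.04,"hand":-1},
    {"x":0,"y":0,"z":0,"wx":0,"wy":0,"wz":-0.04,"hand":-1},
    {"x":0,"y":0,"z":0,"wx":0,"wy":0,"wz":-0.04,"hand":-1},
    {"x":0,"y":0,"z":0,"wx":0,"wy":0,"wz":-0.04,"hand":-1},
    {"x":0,"y":0,"z":0,"wx":0,"wy":0,"wz":0,"hand":-1},
    {"x":0,"y":0,"z":0,"wx":0,"wy":0,"wz":0,"hand":-1},
    {"x":0,"y":0,"z":0,"wx":0,"wy":0,"wz":0,"hand":-1},
    {"x":0,"y":0,"z":0,"wx":0,"wy":0,"wz":0,"hand":-1},
    {"x":0,"y":0,"z":0,"wx":0,"wy":0,"wz":0,"hand":-1},
  ],
)

```text
time: 13.83
tool_pos: [0.5627, -0.1696, 0.1869]
tool_rot: [-0.001, 0.987, 0.163, -0.001]
contact_force: [-0.6, 2.9, -4.4]
gripper_width: 0.353
grasp_force: 69.8
```

```bash
python3 st.py
```

```text
13.8333 [ 0.5627 -0.1696  0.1869] [-0.6  2.9 -4.4] [ 0.629 -0.015 -0.87 ] finger -71.25 0.8242076574785424 69.83438246883452
```

Request:
send_rows(
  rows=[
    {"x":0,"y":0,"z":0,"wx":0,"wy":0,"wz":-0.04,"hand":-1},
    {"x":0,"y":0,"z":0,"wx":0,"wy":0,"wz":-0.04,"hand":-1},
    {"x":0,"y":0,"z":0,"wx":0,"wy":0,"wz":0,"hand":-1},
    {"x":0,"y":0,"z":0,"wx":0,"wy":0,"wz":0,"hand":-1},
    {"x":0,"y":0,"z":0,"wx":0,"wy":0,"wz":0,"hand":-1},
    {"x":0,"y":0,"z":0,"wx":0,"wy":0,"wz":0,"hand":-1},
    {"x":0,"y":0,"z":0,"wx":0,"wy":0,"wz":0,"hand":-1},
    {"x":0,"y":0,"z":0,"wx":0,"wy":0,"wz":0,"hand":-1},
    {"x":0,"y":0,"z":0,"wx":0,"wy":0,"wz":0,"hand":-1},
    {"x":0,"y":0,"z":0,"wx":0,"wy":0,"wz":0,"hand":-1},
  ],
)

```text
time: 14.67
tool_pos: [0.5622, -0.17, 0.187]
tool_rot: [-0.0, 0.981, 0.193, -0.002]
contact_force: [-4.1, 3.4, -3.0]
gripper_width: 0.356
grasp_force: 73.5
```

```bash
python3 st.py
```

```text
14.6667 [ 0.5622 -0.17    0.187 ] [-4.1  3.4 -3. ] [ 0.46   0.684 -1.243] finger -67.72 0.7623297880692027 73.52369394153357
```

The turning moment jumped from 0.11 to 1.24 N m, which suggests the lever is on its closed stop. I'll check it and the leg in a picture.

```bash
python3 - <<'E'
from h import *
c=calibration("wrist");a=grab_frame("wrist");np.savez("w5.npz",**c)
p=proj(c,[.561,-.172,.16]).astype(int);print(p)
im=cv2.resize(a[p[1]-65:p[1]+85,p[0]-75:p[0]+75],(600,600),interpolation=cv2.INTER_CUBIC)
a=np.array([.5615,-.172])
cv2.imwrite("pics/w5.png",im)
for th in range(-80,-15,5):
    t=np.radians(th);print(th,[((proj(c,[*(a+r*np.array([np.cos(t),np.sin(t)])),.203])-p+[75,65])*4).round() for r in(.0335,)])
E
```

```text
[255 227]
-80 [array([580., 461.])]
-75 [array([586., 439.])]
-70 [array([590., 418.])]
-65 [array([592., 395.])]
-60 [array([591., 373.])]
-55 [array([588., 351.])]
-50 [array([583., 329.])]
-45 [array([576., 307.])]
-40 [array([566., 285.])]
-35 [array([555., 265.])]
-30 [array([541., 245.])]
-25 [array([525., 227.])]
-20 [array([508., 210.])]
```

View pics/w5.png

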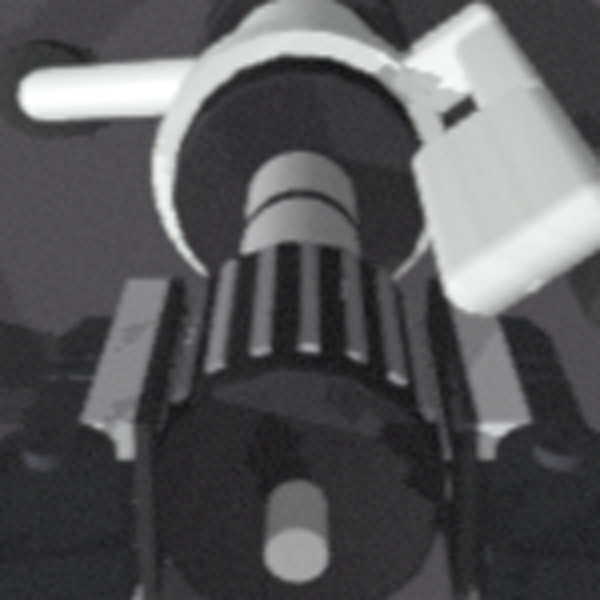

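The paddle top is centred at about (540,255), or about -33°. It has swept 44° or more from -77°, which matches the 0.80 rad stop, and the moment confirms it. The leg looks the same as before: groove at (303,196), leg exit at (303,154), TCP z still 0.187. Handing in.

```bash
python3 st.py; python3 -c "
from plant import job_done; print(job_done())"
```

```text
14.7167 [ 0.5622 -0.17    0.187 ] [-3.9  2.5 -2.3] [ 0.453  0.773 -1.239] finger -67.72 0.7623511325375104 73.52391762658954
the job is handed in; nothing more can be done
None
```

I handed the job in at 14.7 s with the knob gripped at about 73 N, the lower groove level with the collar rim and the cam lever on its closed stop, judging by the wrist camera, the turning moment and the leg's top stop; no verdict came back.

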